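Strip the gear stack and set its parts out

ROBOT

A 6-joint arm with a two-finger parallel gripper is mounted at the origin on the work surface. World frame = base frame: x ahead of the robot, y to its left, z up, the work surface at z = 0. Lengths are in m, angles in rad, forces in N, time in s.
With the tool pointing down it reaches from about 0.425 to 0.95 m from the base axis. Payload 3.5 kg.
Tool frame: the origin (TCP) lies between the finger pads; the fingertips stand 19 mm ahead of it and the grasp point (between the pads) is the TCP; z points along the fingers, y is the line along which they close (so a half turn about z gives the same grasp; the last joint's range is limited). The gripper opens to 85 mm and grips with 20 to 120 N. Pads are 22 mm wide; open, the fingers measure 114 mm over their backs; the gripper's body (76 mm by 85 mm) begins 54 mm behind the grasp point. The pads swing forward as they close: fully open they stand 13 mm farther back than shut.
Start: joints at [-1.314, 0.286, 1.577, -0, 1.279, -0.15], TCP at [0.267, -0.62, 0.25] pointing down, gripper open.
Joint ranges: [-2.77, 2.77], [-0.9, 2.22], [0.21, 2.48], [-1.53, 4.67], [0.24, 2.81], [-2.84, 2.84]. Speed limits (rad/s): [2.79, 2.79, 3.14, 3.14, 3.14, 3.14].

INTERFACE

Orientations are given as a unit quaternion [x, y, z, w].
In Python, from plant import get_state, cams, ctrl gives the robot as it stands. The module is installed in compiled form; this text tells all that it offers.
- The arm moves only by the tool jog_arm, never from a script. Its argument "deltas" is text: rows parted by semicolons, each of 6 numbers parted by spaces: the shift along the world's x, y, z normalised to -1 to 1, where 1 is 0.02 m, then the turn, a rotation vector about the world's x, y, z normalised to -1 to 1, where 1 is 0.1 rad. In form: x y z ax ay az; .... A call has 1 to 20 rows; each row shifts and turns the commanded pose from where the row before left it; what a row does not reach is not made up. A row lasts 1/8 s, in which the tool goes at most 62.5 mm and 10.7 degrees, less where a joint would pass 70% of its speed; a pose out of reach is approached as far as the arm can. A call with a number of a shift or a turn outside -1 to 1 is refused whole. A call with a gripper value outside its range is refused whole. "gripper" is the opening, from 0 (shut) to 1 (fully open), set as the call begins (left out, the last holds). The fingers move at their own pace and stop on an object; "squeeze" is the grip in N (left out, the last holds). Time passes only in rows, so rows that do not move let the fingers close. It gives the time, the measured TCP pose, the force, the opening and the grip force at its end, in the units of the state.
- get_state(): the state, without advancing time (a new reading comes with each control period).
- cams.read_camera(name): name is "side" or "top" or "wrist"; returns a dict with "color" (420x560x3 uint8, blue, green, red), "vfov" (degrees; the focal length in pixels is half the picture's height over the tangent of half this angle, whatever the lens; pixels are square), "cx", "cy" (the principal point, pixels), "rvec" (rotation vector, rad) and "tvec" (3), from world to camera coordinates, as OpenCV has them. Camera axes: x right, y down, z forward; pixel columns grow to the right and rows downward; lengths in m; the calibration is good to about 2 mm. The wrist camera is an equidistant fisheye: a pixel r from the principal point sees the ray r / f radians off the axis. A picture is of the moment at which its call begins. There is no depth.
- ctrl.sign_off(): hands the job in; it is judged then, once.
The state is a dict: "time": time; "qpos": joint angles; "dq": joint speeds; "joint_efforts": joint torques, N m; "eef_pos": TCP position; "tcp_rot": TCP orientation; "contact_force": force on the tool from outside, world axes, zero at the start; "wrist_torque": the same for the moment, N m; "opening": opening from 0.0 (shut) to 1.0 (fully open); "finger_force": force on a finger pad.
Only numpy, scipy, OpenCV 4.12 (cv2) and the standard library are available. Lean on these libraries where they do the work, as an engineer would, in place of code of your own. Each camera call takes 0.05 s, during which the arm holds its last target. There are 200 camera calls.

TASK

Take the stack of gearbox parts on the square metal plate apart: put the hex nut in the round dish, the brass collar over the thin post, the bearing in the square tray, and slide the toothed gear onto the thick flanged shaft with its keyway on the key, fully home. Leave every part lying flat, the same way up as it was, and do not knock over the little bottle.

Things in the scene. Friction and masses are not known exactly. Their poses are not given: they have to be found in the camera images.
- gear: Steel spur gear at the bottom of the stack, toothed rim 66 mm across, 18 mm thick, 0.2 to 0.45 kg. Plain bore 25 mm across with one keyway 10 mm wide, reaching 19.5 mm from the axis, through the whole thickness. Origin: on the axis at its underside; z up; x points to the keyway, which a small dark mark on the upper face near the rim also shows.
- bearing: Ball bearing, second from the bottom: steel ring 50 mm across, 25 mm bore, 16 mm thick, with a dark seal band. Origin: on the axis at its underside, z up.
- collar: Plain brass collar, third from the bottom: 40 mm across, 24 mm bore, 20 mm high. Origin: on the axis at its underside, z up.
- nut: Dark hexagon nut on top of the stack: 30 mm across flats, 18 mm high, wide plain hole. Origin: on the axis at its underside, z up; a flat faces along its own x.
- stand: Square aluminium plate, 90 x 90 x 8 mm, fixed to the bench, under the stack. Origin: centre of its underside on the bench; its upper face is 8 mm above. The stack stands loosely near its middle (each part up to 3 mm off the one below, no pin through it), its four parts 72 mm high together.
- shaft: Upright steel shaft, fixed: flange 90 mm across, 10 mm thick, then a shoulder 48 mm across, top 16 mm over the bench (the gear rests on it). Shaft 22 mm across up to 62 mm, tapering to 12 mm across at its top, 72 mm over the bench. Brass key 7 mm wide, out to 17 mm from the axis, from shoulder to 48 mm, with a 4 mm wide tip to 52 mm. Origin: on the axis at the bench; z up; x to the key.
- post: Thin upright steel post, 12 mm across, tapered at its top 50 mm above the bench, on a round wooden foot 70 mm across and 8 mm thick, fixed. The collar goes over it and rests on the foot. Origin: on the axis at the bench, z up.
- tray: Shallow square grey plastic tray, 88 x 88 mm outside, 80 x 80 mm inside, walls 8 mm high over the bench, inner floor 4 mm over the bench; fixed. The bearing goes in it. Origin: centre of its underside on the bench; x and y along its sides.
- dish: Shallow round steel dish, 78 mm across outside, about 70 mm inside, rim 8 mm over the bench, inner floor 4 mm over the bench; fixed. The nut goes in it. Origin: centre of its underside on the bench, z up.
- bottle: Little red bottle of thread locker, 24 mm across, 55 mm high, standing upright and loose on the bench between the other places; not to be knocked over. Origin: centre of its underside, z up.

How it is judged:
At the end, for the whole second after the job is handed in: Nut flat in the dish (axes within 21 mm), collar on the post's foot (9 mm), bearing flat in the tray (22 mm), gear on the shaft (3 mm), keyed, down on its shoulder; heights within 2.5 mm; each flat within 0.08 rad, the same way up, at rest; bottle upright (0.2 rad) (horizontal distance between nut and dish below 0.021 m and z of nut in the frame of dish between 0.0015 and 0.0065 m and angle between each of nut, collar, bearing, gear's own z axis and vertical below 0.08 rad and linear speed of each of nut, collar, bearing, gear below 0.02 m/s and angular speed of each of nut, collar, bearing, gear below 0.2 rad/s and horizontal distance between collar and post below 0.009 m and z of collar in the frame of post between 0.0055 and 0.0105 m and horizontal distance between bearing and tray below 0.022 m and z of bearing in the frame of tray between 0.0015 and 0.0065 m and horizontal distance between gear and shaft below 0.003 m and z of gear in the frame of shaft between 0.0135 and 0.0185 m and angle between the x axis of gear and the x axis of shaft, either way round below 0.2 rad and angle between bottle's own z axis and vertical below 0.2 rad); the robot touches nothing.
It fails at once if the little bottle is knocked over (angle between bottle's own z axis and vertical above 0.7 rad).
It also fails if it takes over 128 s, if anything falls off the work surface, if the arm or the gripper's body presses on something with over 40 N, if the wrist force passes 120 N, or if a joint passes its speed limit or range.

## Working session

There is one attempt and no reset: what is moved stays moved. The work goes in short steps, Python scripts to look and compute and a tool call to move; the robot and the scene stay as the last step left them, time stands still between calls to the robot, and variables do not carry over. Pictures are saved under pics/ and viewed, at most 17 in all, crops included, and the job is handed in when it is done.

Besides the shell and the picture viewer there is one more tool, called after "Request:" as a command line: name --argument value ..., lists and objects as JSON in quotes. jog_arm: Moves the arm, as the interface text tells. Its arguments: {"type":"object","properties":{"deltas":{"type":"string"},"gripper":{"type":"number"},"squeeze":{"type":"number"}},"required":["deltas"]}

```bash
mkdir -p pics; cat > h.py <<'E'
import numpy as np, cv2, pickle
from plant import get_state, cams, ctrl
def cap(name, tag):
    d=cams.read_camera(name); cv2.imwrite(f'pics/{tag}.png',d['color']); pickle.dump(d,open(f'{tag}.pkl','wb')); return d
def load(tag): return pickle.load(open(f'{tag}.pkl','rb'))
def ray(d,u,v,fish=False):
    f=d['color'].shape[0]/2/np.tan(np.radians(d['vfov'])/2)
    x,y=(u-d['cx'])/f,(v-d['cy'])/f
    if fish:
        r=np.hypot(x,y); c=np.array([x/r*np.sin(r),y/r*np.sin(r),np.cos(r)]) if r>0 else np.array([0,0,1.])
    else: c=np.array([x,y,1.])
    R=cv2.Rodrigues(np.array(d['rvec'],float))[0]; t=np.array(d['tvec'],float).ravel()
    return -R.T@t, R.T@c/np.linalg.norm(c)
def onz(d,u,v,z,fish=False):
    o,r=ray(d,u,v,fish); return o+r*(z-o[2])/r[2]
def tri(*a):
    A=np.zeros((3,3));b=np.zeros(3)
    for d,u,v,f in a:
        o,r=ray(d,u,v,f);P=np.eye(3)-np.outer(r,r);A+=P;b+=P@o
    return np.linalg.solve(A,b)
def proj(d,p,fish=False):
    R=cv2.Rodrigues(np.array(d['rvec'],float))[0]; c=R@np.array(p,float)+np.array(d['tvec'],float).ravel()
    f=d['color'].shape[0]/2/np.tan(np.radians(d['vfov'])/2)
    if fish:
        r=np.hypot(c[0],c[1]);k=np.arctan2(r,c[2])/max(r,1e-9)
    else:k=1/c[2]
    return np.array([d['cx']+f*k*c[0],d['cy']+f*k*c[1]])
E
python3 - <<'E'
from h import *
for n in('side','top','wrist'):
    d=cap(n,n+'0'); o,r=ray(d,d['cx'],d['cy']); print(n,d['vfov'],d['cx'],d['cy'],o,r)
s=get_state();print(s)
E
```

```text
side 57.877839253176994 287.19831352415196 205.69133258176674 [ 0.45873199 -0.42635511  0.57991991] [ 0.13700985  0.64646825 -0.75053788]
top 46.95978259664721 274.3662238775739 199.20217804357975 [0.39048752 0.00564478 1.12065966] [ 0.1368542  -0.01847178 -0.99041896]
wrist 65.70646984690485 276.891494589555 211.74139900760662 [ 0.34384858 -0.58646204  0.37286968] [-0.29882842 -0.12669598 -0.94585924]
{'time': 0.15, 'qpos': array([-1.31402129e+00,  2.87068369e-01,  1.57787585e+00, -2.41273017e-05,
        1.27862094e+00, -1.50015392e-01]), 'dq': array([-0.00035233, -0.00269237, -0.00363761, -0.00026629,  0.00168291,
        0.00108613]), 'joint_efforts': array([ 1.23430465e-03, -4.06605864e+01, -2.93140769e+01, -9.59373824e-05,
        3.98402859e-03, -1.64158172e-05]), 'eef_pos': array([ 0.26695849, -0.61942699,  0.24917507]), 'tcp_rot': array([ 9.79385225e-01,  2.01999032e-01, -6.41533628e-05, -9.84229136e-04]), 'contact_force': array([ 0.09853523,  0.77504245, -0.28570092]), 'wrist_torque': array([-0.03698528, -0.045796  , -0.01082834]), 'finger_force': 0.0, 'opening': 1.0007121473747667}
```

View pics/top0.png

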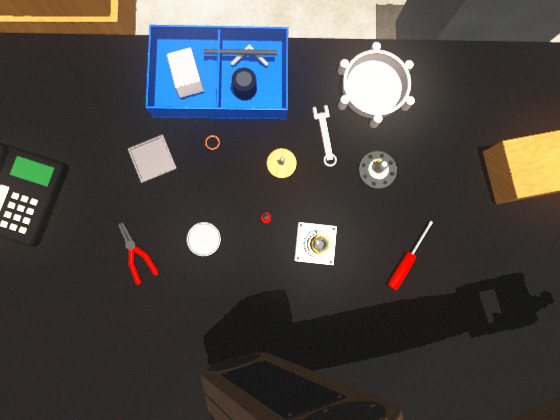

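View pics/side0.png

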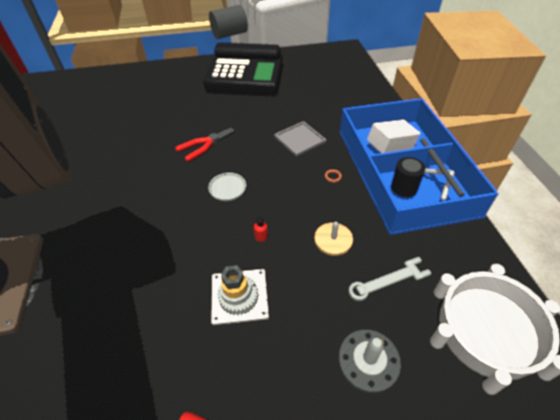

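View pics/wrist0.png

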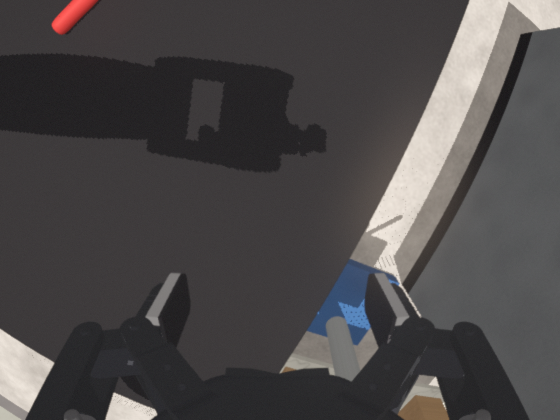

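The top view shows the stack at (318,243), shaft at (378,169), post at (282,163), tray at (152,159), dish at (204,239) and bottle at (266,218). The side view shows the stack at (237,290), shaft (372,350), post (334,235), tray (300,138), dish (227,186) and bottle (261,230). The wrist view does not show the work yet. Next I'll enlarge the crops.

```bash
python3 - <<'E'
from h import *
T=load('top0');S=load('side0')
for n,a,b in(('stand',(317,244),(240,296)),('shafttop',(381,166),(376,343)),('foot',(282,163),(334,239)),('tray',(152,159),(300,138)),('dish',(204,239),(227,187)),('nuttop',(321,243),(233,272)),('bottle',(266,217),(260,233))):
    print(n,tri((T,*a,0),(S,*b,0)).round(4))
def crop(d,cx,cy,w,h,s): return cv2.resize(d['color'][cy-h//2:cy+h//2,cx-w//2:cx+w//2],None,fx=s,fy=s,interpolation=cv2.INTER_CUBIC)
a=np.hstack([crop(T,317,243,50,50,6),crop(T,378,169,40,50,6),crop(T,282,163,40,50,6)])
b=np.hstack([crop(S,240,292,72,75,4),crop(S,371,357,64,75,4),crop(S,334,237,56,75,4)])
w=min(a.shape[1],b.shape[1]);m=np.vstack([a[:,:w],b[:,:w]]);cv2.imwrite('pics/m1.png',m);print(m.shape)
E
```

```text
stand [ 0.4431 -0.1137  0.0099]
shafttop [ 0.6171 -0.2527  0.0634]
foot [ 0.6309 -0.0323  0.0071]
tray [0.6374 0.2726 0.0055]
dish [0.4504 0.1455 0.0065]
nuttop [ 0.4408 -0.1141  0.0868]
bottle [0.4998 0.0038 0.0164]
(596, 768, 3)
```

View pics/m1.png

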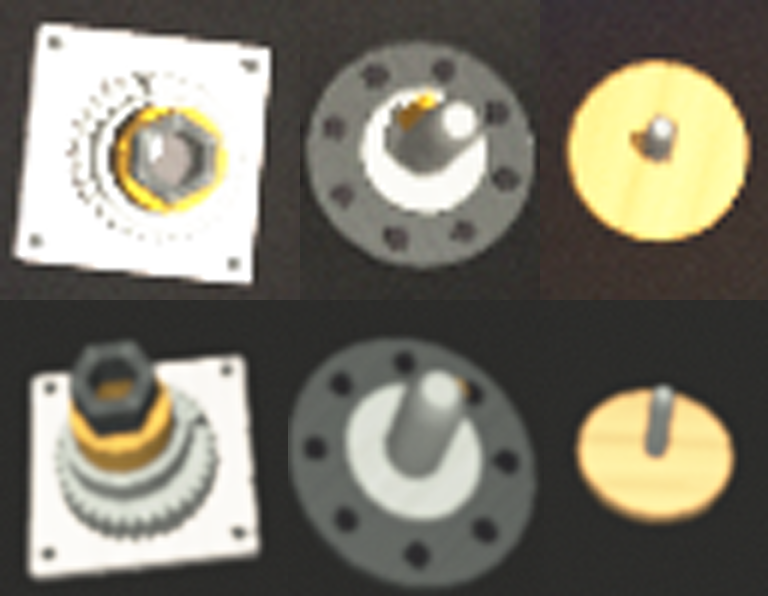

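The crops show the stack leaning slightly, with the gear's keyway mark toward +x. The shaft key is up and slightly left, which is +x with some +y. I'll move the wrist camera over this area.

Request:
jog_arm --deltas "0.58 1 0 0 0 -0.2;0.58 1 0 0 0 -0.2;0.58 1 0 0 0 -0.2;0.58 1 0 0 0 -0.2;0.58 1 0 0 0 -0.2;0.58 1 0 0 0 -0.2;0.58 1 0 0 0 -0.2;0.58 1 0 0 0 -0.2;0.58 1 0 0 0 -0.2;0.58 1 0 0 0 -0.2;0.58 1 0 0 0 -0.2;0.58 1 0 0 0 -0.2;0.58 1 0 0 0 -0.2;0.58 1 0 0 0 -0.2;0.58 1 0 0 0 -0.2;0.58 1 0 0 0 -0.2;0.58 1 0 0 0 -0.2;0.58 1 0 0 0 -0.2;0.58 1 0 0 0 -0.2;0.58 1 0 0 0 -0.2"

```text
time: 2.65
eef_pos: [0.4992, -0.2191, 0.2499]
tcp_rot: [1.0, 0.003, -0.0, -0.0]
contact_force: [0.5, 0.4, 0.0]
opening: 1.0
finger_force: 0.0
```

```bash
python3 - <<'E'
from h import *
d=cap('wrist','w1'); s=get_state();print(s['eef_pos'],s['tcp_rot'],s['dq'].round(3))
o,r=ray(d,d['cx'],d['cy']);print(o,r,d['rvec'])
E
```

```text
[ 0.50015059 -0.21703522  0.24997448] [ 9.99992875e-01  3.60716343e-03  2.28886428e-04 -1.08888504e-03] [-0.036  0.     0.001 -0.025  0.001 -0.095]
[ 0.58294919 -0.21859406  0.37369981] [-0.32531502 -0.00176108 -0.94560406] [-2.04788714  2.03530572  0.34057501]
```

View pics/w1.png

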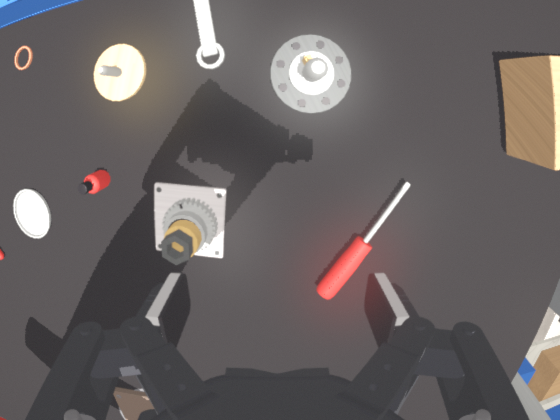

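The wrist view shows the post at (120,72), the shaft at (311,73) with a bit of the key at (304,61), and the stack at (180,235). I'll go above the stack for a second viewpoint.

Request:
jog_arm --deltas "-0.46 0.86 0 0 0 0;-0.46 0.86 0 0 0 0;-0.46 0.86 0 0 0 0;-0.46 0.86 0 0 0 0;-0.46 0.86 0 0 0 0;-0.46 0.86 0 0 0 0;0 0 0 0 0 0;0 0 0 0 0 0"

```text
time: 3.7
eef_pos: [0.4441, -0.1168, 0.2505]
tcp_rot: [1.0, 0.004, 0.0, 0.0]
contact_force: [0.0, 0.3, 0.8]
opening: 0.998
finger_force: 0.0
```

```bash
python3 - <<'E'
from h import *
d=cap('wrist','w2'); s=get_state();print(s['eef_pos'],s['tcp_rot'])
w1=load('w1')
def crop(d,p,w,h,s): 
    cx,cy=int(p[0]),int(p[1]); cx=max(cx,w//2);cy=max(cy,h//2);print('crop origin',cx-w//2,cy-h//2,s)
    return cv2.resize(d['color'][cy-h//2:cy+h//2,cx-w//2:cx+w//2],None,fx=s,fy=s,interpolation=cv2.INTER_CUBIC)
p=proj(d,[.443,-.114,.06],1); q=proj(d,[.617,-.2527,.02],1);print(p,q)
a=np.hstack([crop(d,p,100,120,4),crop(w1,(311,73),100,120,4)])
cv2.imwrite('pics/m2.png',a)
E
```

```text
[ 0.44417367 -0.11701831  0.2504988 ] [9.99994455e-01 3.31805920e-03 2.01099556e-04 1.99051661e-04]
[273.92196608 189.91712913] [399.91492924  33.37173569]
crop origin 223 129 4
crop origin 261 13 4
```

View pics/m2.png

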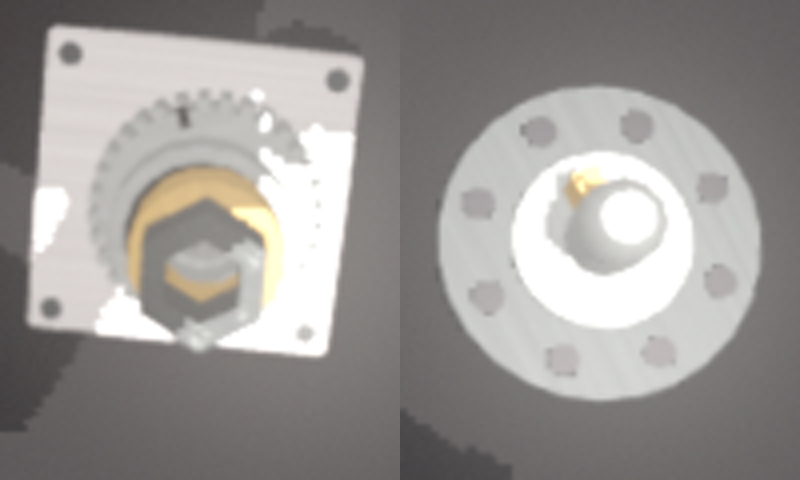

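The nut's flats face left and right (±y), with vertices at crop (203,198) and (195,350). The keyway mark is at (183,117) and the key tip near (583,187). I'll convert these to world positions.

```bash
python3 - <<'E'
from h import *
T,S,w1,w2=[load(k) for k in('top0','side0','w1','w2')]
A=lambda X,Y:((X+.5)/4-.5+223,(Y+.5)/4-.5+129)
B=lambda X,Y:((X-400+.5)/4-.5+261,(Y+.5)/4-.5+13)
t=(292+176/6,218+155/6); sd=(204+113/4,255+65/4)
# nut top centre (height by triangulation)
print('nut',tri((w2,*A(200,273),1),(T,*t,0)).round(4),onz(w2,*A(200,273),.08,1).round(4),onz(T,*t,.08).round(4),onz(S,204+112/4,255+(372-300)/4,.08).round(4))
v1=onz(w2,*A(203,198),.08,1);v2=onz(w2,*A(195,350),.08,1);print('nut vertex dir',v1,v2,np.arctan2(*(v1-v2)[1::-1]))
l=onz(w2,*A(140,275),.08,1);r=onz(w2,*A(265,270),.08,1);print('flats',l,r)
# stand corners
for c in((48,26),(364,58),(328,356),(27,324)):print('std',onz(w2,*A(*c),.008,1).round(4))
# gear
for c in((90,200),(203,89),(320,203),(183,117)):print('gear',onz(w2,*A(*c),.026,1).round(4))
# flange: rim
f=[onz(w1,*B(*c),.010,1) for c in((438,243),(760,243),(598,86),(602,401))];print('flange',np.array(f).round(4),np.mean(f,0))
f=[onz(w1,*B(*c),.016,1) for c in((512,240),(693,240),(602,152),(602,328))];print('shoulder',np.array(f).round(4),np.mean(f,0))
print('shaft top',onz(w1,*B(632,215),.072,1),'key',onz(w1,*B(580,188),.050,1),onz(T,332.+ (425-300)/6+26-0,144+97/6,.05))
E
```

```text
nut [ 0.4395 -0.1146  0.0752] [ 0.4416 -0.1129  0.08  ] [ 0.4386 -0.1157  0.08  ] [ 0.4396 -0.1112  0.08  ]
nut vertex dir [ 0.45972863 -0.11357794  0.08      ] [ 0.42230086 -0.11179726  0.08      ] -0.04754072864707417
flats [ 0.44101125 -0.09877537  0.08      ] [ 0.44243034 -0.12825753  0.08      ]
std [ 0.4931 -0.069   0.008 ]
std [ 0.4844 -0.1583  0.008 ]
std [ 0.3949 -0.1507  0.008 ]
std [ 0.4044 -0.0604  0.008 ]
gear [ 0.4466 -0.082   0.026 ]
gear [ 0.4775 -0.113   0.026 ]
gear [ 0.4461 -0.1453  0.026 ]
gear [ 0.4698 -0.1076  0.026 ]
flange [[ 0.6173 -0.2109  0.01  ]
 [ 0.6204 -0.3     0.01  ]
 [ 0.6632 -0.2543  0.01  ]
 [ 0.5736 -0.2564  0.01  ]] [ 0.61863542 -0.25539937  0.01      ]
shoulder [[ 0.6177 -0.2309  0.016 ]
 [ 0.6195 -0.2799  0.016 ]
 [ 0.643  -0.2549  0.016 ]
 [ 0.5939 -0.2554  0.016 ]] [ 0.61853941 -0.25528671  0.016     ]
shaft top [ 0.61895765 -0.25619044  0.072     ] key [ 0.62793955 -0.24613702  0.05      ] [ 0.63082981 -0.25078493  0.05      ]
```

The sizes check out, so the calibration holds up. I'll go down to the nut.

Request:
jog_arm --deltas "-0.14 0.2 -0.5 0 0 -0.55;0 0 -1 0 0 0;0 0 -1 0 0 0;0 0 -1 0 0 0;0 0 -1 0 0 0;0 0 -1 0 0 0;0 0 -1 0 0 0;0 0 -1 0 0 0;0 0 -0.5 0 0 0;0 0 -0.37 0 0 0;0 0 0 0 0 0" --gripper 1

```text
time: 5.12
eef_pos: [0.4411, -0.1128, 0.0828]
tcp_rot: [1.0, -0.024, -0.0, -0.0]
contact_force: [-0.5, -0.3, 0.0]
opening: 1.001
finger_force: 0.0
```

Request:
jog_arm --deltas "0 0 0 0 0 0;0 0 0 0 0 0;0 0 0 0 0 0;0 0 0 0 0 0;0 0 0 0 0 0;0 0 0 0 0 0" --gripper 0.2 --squeeze 40

```text
time: 5.88
eef_pos: [0.4416, -0.1129, 0.0835]
tcp_rot: [1.0, -0.024, 0.0, 0.0]
contact_force: [-0.1, 0.3, 4.2]
opening: 0.341
finger_force: 40.5
```

Request:
jog_arm --deltas "0 0 0.5 0 0 0;0 0 1 0 0 0;0 0 1 0 0 0;0 0.5 0.5 0 0 0;0.04 1 0 0 0 0;0.04 1 0 0 0 0;0.04 1 0 0 0 0;0.04 1 0 0 0 0;0.04 1 0 0 0 0;0.04 1 0 0 0 0;0.04 1 0 0 0 0;0.04 1 0 0 0 0;0.04 1 0 0 0 0;0.04 1 0 0 0 0;0.04 1 0 0 0 0;0.04 1 0 0 0 0;0 0.45 0 0 0 0;0 0 0 0 0 0"

```text
time: 8.12
eef_pos: [0.4502, 0.1467, 0.1426]
tcp_rot: [1.0, -0.023, -0.0, 0.0]
contact_force: [-0.2, 0.1, -0.1]
opening: 0.342
finger_force: 40.0
```

```bash
python3 - <<'E'
from h import *
d=cap('wrist','w3'); s=get_state();print(s['eef_pos'],s['opening'],proj(d,[.4504,.1455,.006],1))
T=load('top0')
for h in(.055,.0,):print('bottle top',onz(T,266,217,h))
E
```

```text
[0.45029625 0.1463322  0.14264763] 0.33817038219199114 [278.25366935 204.80800127]
bottle top [0.49774176 0.00391533 0.055     ]
bottle top [0.50327728 0.00382607 0.        ]
```

View pics/w3.png

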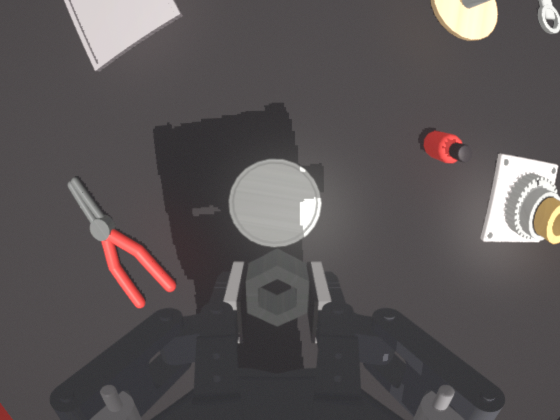

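The nut is held in the fingers at (277,285) and the dish centre is at (275,203), as predicted. I'll lower it.

Request:
jog_arm --deltas "0 0 -1 0 0 0;0 0 -1 0 0 0;0 0 -1 0 0 0;0 0 -1 0 0 0;0 0 -1 0 0 0;0 0 -0.5 0 0 0;0 0 -0.25 0 0 0;0 0 -0.1 0 0 0;0 0 0 0 0 0"

```text
time: 9.3
eef_pos: [0.4511, 0.1463, 0.0264]
tcp_rot: [1.0, -0.024, 0.0, -0.0]
contact_force: [-0.3, 0.9, -1.5]
opening: 0.336
finger_force: 40.0
```

Request:
jog_arm --deltas "0 0 -0.06 0 0 0;0 0 0 0 0 0"

```text
time: 9.55
eef_pos: [0.4513, 0.1464, 0.0255]
tcp_rot: [1.0, -0.024, 0.001, -0.0]
contact_force: [-0.2, 0.4, 3.9]
opening: 0.337
finger_force: 40.4
```

Request:
jog_arm --deltas "0 0 0 0 0 0;0 0 0 0 0 0;0 0 0 0 0 0" --gripper 0.5

```text
time: 9.93
eef_pos: [0.4506, 0.1463, 0.0246]
tcp_rot: [1.0, -0.024, -0.0, 0.0]
contact_force: [0.5, 0.2, 0.4]
opening: 0.5
finger_force: 0.0
```

Request:
jog_arm --deltas "0 0 0.5 0 0 0;0 0 1 0 0 0;0 0 1 0 0 0;0 0 1 0 0 0;0 -0.5 1 0 0 0;-0.04 -1 0 0 0 0;-0.04 -1 0 0 0 0;-0.04 -1 0 0 0 0;-0.04 -1 0 0 0 0;-0.04 -1 0 0 0 0;-0.04 -1 0 0 0 0;-0.04 -1 0 0 0 0;-0.04 -1 0 0 0 0;-0.04 -1 0 0 0 0;-0.04 -1 0 0 0 0;-0.04 -1 0 0 0 0;-0.04 -1 0 0 0 0;0 -0.5 0 0 0 0;0 0 0 0 0 0" --gripper 0.75

```text
time: 12.3
eef_pos: [0.4412, -0.114, 0.1151]
tcp_rot: [1.0, -0.025, 0.0, 0.0]
contact_force: [-0.2, 0.7, -0.6]
opening: 0.749
finger_force: 0.0
```

```bash
python3 - <<'E'
from h import *
d=cap('wrist','w4'); t=cap('top','t4'); s=get_state();print(s['eef_pos'])
a=cv2.resize(d['color'][60:320,150:410],None,fx=2,fy=2,interpolation=cv2.INTER_CUBIC)
b=cv2.resize(t['color'][215:265,180:230],(270,270)); c=np.zeros((250,270,3),np.uint8)
cv2.imwrite('pics/m4.png',np.hstack([a,np.vstack([b,c])]))
E
```

```text
[ 0.44102726 -0.11328069  0.11476328]
```

View pics/m4.png

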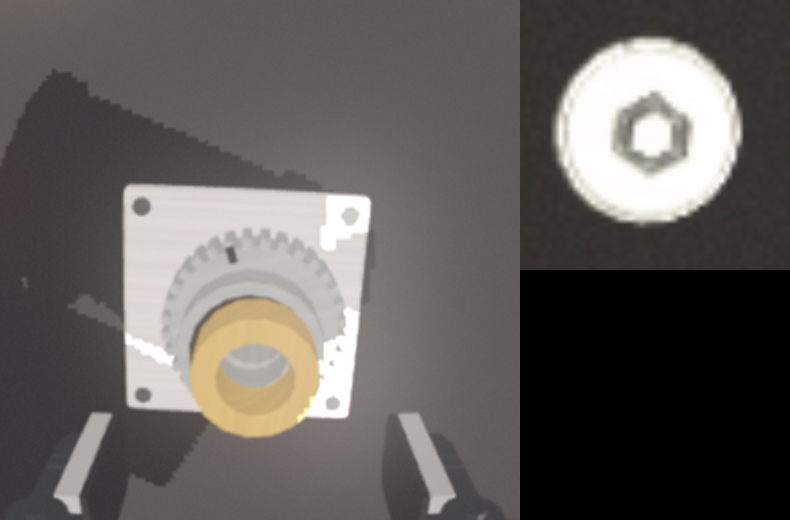

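The nut lies flat in the dish. The collar's top is centred at crop (255,368), the mark is at (232,255), and the fingers straddle the collar. Next I'll measure the collar, gear mark and post.

```bash
python3 - <<'E'
from h import *
d=load('w4');w1=load('w1');T=load('top0');S=load('side0')
A=lambda X,Y:((X+.5)/2-.5+150,(Y+.5)/2-.5+60)
c=[onz(d,*A(*p),.062,1) for p in((191,368),(320,368),(255,298),(255,437))];print('collar',np.array(c).round(4),np.mean(c[:2],0))
m=onz(d,*A(232,255),.026,1);g=[onz(d,*A(*p),.026,1) for p in((162,318),(350,318),(258,230))];print('mark',m,np.array(g).round(4))
# wooden foot segmentation, map contour on plane z=.008, fit circle
def fit(P):
    M=np.c_[2*P,np.ones(len(P))];x=np.linalg.lstsq(M,(P**2).sum(1),rcond=None)[0];return x[:2],np.sqrt(x[2]+x[:2]@x[:2])
for n,D,fi,p in(('w1',w1,1,(120,72)),('top',T,0,(282,163)),('side',S,0,(334,239))):
    h=cv2.cvtColor(D['color'],cv2.COLOR_BGR2HSV);k=cv2.inRange(h,(12,60,80),(35,255,255))
    cn=max([q for q in cv2.findContours(k,0,1)[0] if np.hypot(*(q[:,0].mean(0)-p))<25],key=cv2.contourArea)
    hull=cv2.convexHull(cn)[:,0].astype(float)
    P=np.array([onz(D,*q,.008,fi)[:2] for q in hull]);print(n,*fit(P))
E
```

```text
collar [[ 0.4448 -0.0953  0.062 ]
 [ 0.4429 -0.1339  0.062 ]
 [ 0.4659 -0.1155  0.062 ]
 [ 0.42   -0.1132  0.062 ]] [ 0.44385821 -0.11456476  0.062     ]
mark [ 0.46965921 -0.10793175  0.026     ] [[ 0.4482 -0.082   0.026 ]
 [ 0.4449 -0.1479  0.026 ]
 [ 0.4779 -0.1171  0.026 ]]
w1 [ 0.63123311 -0.030249  ] 0.03676300797147669
top [ 0.63103408 -0.03011313] 0.0363791530005667
side [ 0.63022631 -0.02981775] 0.03824039891136309
```

Request:
jog_arm --deltas "0.12 -0.05 -0.6 0 0 0;0 0 -1 0 0 0;0 0 -0.7 0 0 0;0 0 -0.28 0 0 0;0 0 0 0 0 0"

```text
time: 13.02
eef_pos: [0.4433, -0.1145, 0.0626]
tcp_rot: [1.0, -0.024, -0.0, -0.0]
contact_force: [0.5, 0.0, 0.3]
opening: 0.754
finger_force: 0.0
```

Request:
jog_arm --deltas "0 0 0 0 0 0;0 0 0 0 0 0;0 0 0 0 0 0;0 0 0 0 0 0;0 0 0 0 0 0" --gripper 0.3

```text
time: 13.65
eef_pos: [0.4443, -0.1151, 0.0641]
tcp_rot: [1.0, -0.024, 0.001, 0.0]
contact_force: [-0.3, 1.4, 5.7]
opening: 0.459
finger_force: 40.8
```

Request:
jog_arm --deltas "0 0 0.5 0 0 0;0 0 1 0 0 0;0 0 1 0 0 0;1 0.45 0.5 0 0 0;1 0.45 0 0 0 0;1 0.45 0 0 0 0;1 0.45 0 0 0 0;1 0.45 0 0 0 0;1 0.45 0 0 0 0;1 0.45 0 0 0 0;1 0.45 0 0 0 0;1 0.45 0 0 0 0;0.38 0.18 0 0 0 0;0 0 0 0 0 0;0 0 0 0 0 0"

```text
time: 15.52
eef_pos: [0.6302, -0.0303, 0.1227]
tcp_rot: [1.0, -0.024, -0.001, -0.0]
contact_force: [-0.9, 0.4, -1.0]
opening: 0.454
finger_force: 40.5
```

```bash
python3 - <<'E'
from h import *
d=cap('wrist','w5'); s=get_state();print(s['eef_pos'])
cv2.imwrite('pics/m5.png',cv2.resize(d['color'][150:400,150:410],None,fx=2,fy=2,interpolation=cv2.INTER_CUBIC))
E
```

```text
[ 0.63031579 -0.03034524  0.12287599]
```

View pics/m5.png

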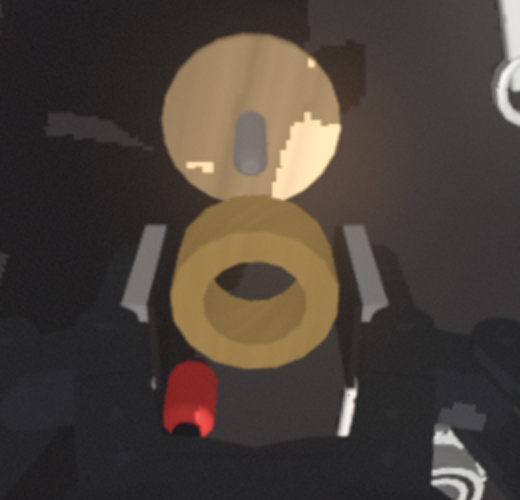

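The collar is held upright and the post is straight ahead at (250,143). I'll lower it onto the post.

Request:
jog_arm --deltas "0.04 0 -1 0 0 0;0 0 -1 0 0 0;0 0 -0.8 0 0 0;0 0 -0.8 0 0 0;0 0 -0.5 0 0 0;0 0 -0.3 0 0 0;0 0 -0.12 0 0 0;0 0 0 0 0 0"

```text
time: 16.58
eef_pos: [0.6322, -0.0301, 0.0331]
tcp_rot: [1.0, -0.024, 0.0, 0.0]
contact_force: [-0.6, 0.2, -1.0]
opening: 0.455
finger_force: 40.5
```

Request:
jog_arm --deltas "0 0 -0.12 0 0 0;0 0 -0.06 0 0 0;0 0 0 0 0 0"

```text
time: 16.95
eef_pos: [0.6323, -0.0302, 0.0302]
tcp_rot: [1.0, -0.024, 0.0, 0.0]
contact_force: [-1.8, 0.7, 4.5]
opening: 0.453
finger_force: 41.0
```

Touching the foot. I'll release and return to the stack, with the gripper wider for the bearing.

Request:
jog_arm --deltas "0 0 0 0 0 0;0 0 0 0 0 0;0 0 0 0 0 0" --gripper 0.65

```text
time: 17.32
eef_pos: [0.6318, -0.0301, 0.0289]
tcp_rot: [1.0, -0.024, -0.0, -0.0]
contact_force: [0.6, 0.8, -0.8]
opening: 0.653
finger_force: 0.0
```

Request:
jog_arm --deltas "0 0 0.5 0 0 0;0 0 1 0 0 0;0 0 1 0 0 0;0 0 1 0 0 0;-0.5 -0.22 1 0 0 0;-1 -0.45 0 0 0 0;-1 -0.45 0 0 0 0;-1 -0.45 0 0 0 0;-1 -0.45 0 0 0 0;-1 -0.45 0 0 0 0;-1 -0.45 0 0 0 0;-1 -0.45 0 0 0 0;-1 -0.45 0 0 0 0;-0.95 -0.42 -0.3 0 0 0;0 0 0 0 0 0" --gripper 0.85

```text
time: 19.2
eef_pos: [0.4422, -0.1151, 0.1137]
tcp_rot: [1.0, -0.025, 0.0, 0.0]
contact_force: [-0.2, 0.5, 0.1]
opening: 0.85
finger_force: 0.0
```

```bash
python3 - <<'E'
from h import *
d=cap('wrist','w6'); t=cap('top','t6'); s=get_state();print(s['eef_pos'])
a=cv2.resize(d['color'][60:320,150:410],None,fx=2,fy=2,interpolation=cv2.INTER_CUBIC)
b=cv2.resize(t['color'][138:188,257:307],(270,270)); c=np.zeros((250,270,3),np.uint8)
cv2.imwrite('pics/m6.png',np.hstack([a,np.vstack([b,c])]))
E
```

```text
[ 0.44366093 -0.1150883   0.11419728]
```

View pics/m6.png

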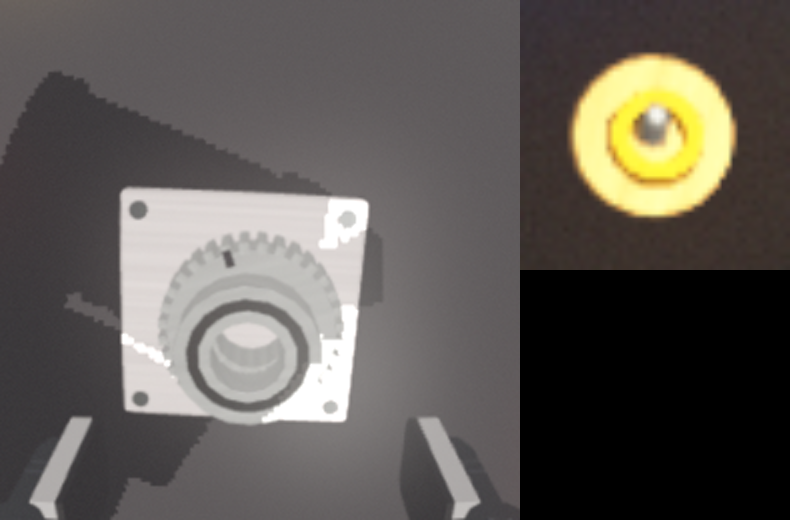

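The collar is on the post's foot. The bearing's top is centred at crop (248,355). I'll measure the bearing, the gear mark and the fingertip height.

```bash
python3 - <<'E'
from h import *
d=load('w6');T=load('top0');S=load('side0');tc=np.array([.44366,-.1151,.1142])
A=lambda X,Y:((X+.5)/2-.5+150,(Y+.5)/2-.5+60)
for p in((186,355),(309,355),(247,299),(247,412)):print('bearing',onz(d,*A(*p),.042,1).round(4))
for p in((228,258),(159,322),(345,322),(253,233)):print('gear',onz(d,*A(*p),.026,1).round(4))
for p,y in(((92,418),.0361),((418,418),-.0361)):
    o,r=ray(d,*A(*p),True);q=o+r*((tc[1]+y-o[1])/r[1]);print('tip rel tcp',(q-tc).round(4))
for p in((128,148),(165,136),(176,170),(140,182)):print('tray',onz(T,*p,.008).round(4))
print(np.mean([onz(T,*p,.008) for p in((128,148),(165,136),(176,170),(140,182))],0))
E
```

```text
bearing [ 0.4421 -0.0926  0.042 ]
bearing [ 0.4402 -0.133   0.042 ]
bearing [ 0.4605 -0.1137  0.042 ]
bearing [ 0.42   -0.1115  0.042 ]
gear [ 0.47   -0.1076  0.026 ]
gear [ 0.4482 -0.082   0.026 ]
gear [ 0.445 -0.147  0.026]
gear [ 0.4782 -0.1165  0.026 ]
tip rel tcp [ 0.0132  0.0361 -0.0033]
tip rel tcp [ 0.0129 -0.0361  0.0026]
tray [0.6612 0.3291 0.008 ]
tray [0.6914 0.244  0.008 ]
tray [0.6102 0.2151 0.008 ]
tray [0.5807 0.2973 0.008 ]
[0.63587467 0.27139906 0.008     ]
```

Request:
jog_arm --deltas "-0.15 0.11 -0.8 0 0 0;0 0 -1 0 0 0;0 0 -1 0 0 0;0 0 -0.5 0 0 0;0 0 -0.2 0 0 0;0 0 0 0 0 0"

```text
time: 20.05
eef_pos: [0.4401, -0.1127, 0.0431]
tcp_rot: [1.0, -0.024, -0.0, -0.0]
contact_force: [-0.8, 0.1, 0.5]
opening: 0.855
finger_force: 0.0
```

Request:
jog_arm --deltas "0 0 0 0 0 0;0 0 0 0 0 0;0 0 0 0 0 0;0 0 0 0 0 0;0 0 0 0 0 0" --gripper 0.4

```text
time: 20.68
eef_pos: [0.4406, -0.113, 0.0442]
tcp_rot: [1.0, -0.024, 0.001, 0.0]
contact_force: [-1.4, 1.4, 5.9]
opening: 0.584
finger_force: 41.4
```

Request:
jog_arm --deltas "0 0 0.3 0 0 0;0 0 0.7 0 0 0;0 0 1 0 0 0;0 0 1 0 0 0;0 0 1 0 0 0;0.25 0.5 0.3 0 0 0.2;0.5 1 0 0 0 0.2;0.5 1 0 0 0 0.2;0.5 1 0 0 0 0.2;0.5 1 0 0 0 0.2;0.5 1 0 0 0 0.2;0.5 1 0 0 0 0.2;0.5 1 0 0 0 0.2;0.5 1 0 0 0 0.2;0.5 1 0 0 0 0.2;0.5 1 0 0 0 0.2;0.5 1 0 0 0 0.2;0.5 1 0 0 0 0.2;0.5 1 0 0 0 0.2;0.5 1 0 0 0 0.2"

```text
time: 23.18
eef_pos: [0.5855, 0.1787, 0.129]
tcp_rot: [0.992, 0.126, -0.0, -0.0]
contact_force: [0.4, -0.5, -0.9]
opening: 0.58
finger_force: 41.7
```

Request:
jog_arm --deltas "0.51 0.93 0 0 0 0.25;0.51 0.93 0 0 0 0.25;0.51 0.93 0 0 0 0.25;0.51 0.93 0 0 0 0.25;0.51 0.93 0 0 0 0.25;0 0 0 0 0 0;0 0 0 0 0 0"

```text
time: 24.05
eef_pos: [0.6355, 0.2703, 0.1286]
tcp_rot: [0.982, 0.187, -0.001, 0.0]
contact_force: [1.0, -0.2, -2.1]
opening: 0.578
finger_force: 41.8
```

```bash
python3 - <<'E'
from h import *
d=cap('wrist','w7'); s=get_state();print(s['eef_pos'])
cv2.imwrite('pics/m7.png',d['color'][60:360,120:440])
E
```

```text
[0.63550166 0.26994319 0.128705  ]
```

View pics/m7.png

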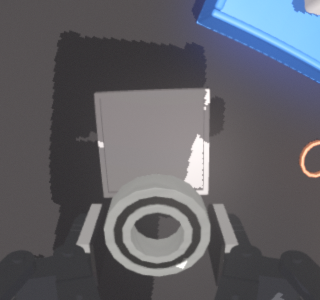

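The tray is directly ahead at crop (153,143), its sides lined up with the gripper, and the bearing is level in the fingers. I'll lower it.

Request:
jog_arm --deltas "0.08 0.08 -1 0 0 0;0 0 -1 0 0 0;0 0 -1 0 0 0;0 0 -1 0 0 0;0 0 -0.7 0 0 0;0 0 -0.3 0 0 0;0 0 -0.15 0 0 0;0 0 0 0 0 0"

```text
time: 25.1
eef_pos: [0.6379, 0.2721, 0.0267]
tcp_rot: [0.982, 0.187, 0.001, -0.0]
contact_force: [-0.9, -0.7, -0.8]
opening: 0.581
finger_force: 41.8
```

Request:
jog_arm --deltas "0 0 -0.1 0 0 0;0 0 -0.05 0 0 0;0 0 0 0 0 0"

```text
time: 25.48
eef_pos: [0.6375, 0.2719, 0.0232]
tcp_rot: [0.982, 0.187, 0.0, -0.0]
contact_force: [1.0, 0.3, -1.1]
opening: 0.581
finger_force: 41.8
```

Request:
jog_arm --deltas "0 0 -0.06 0 0 0;0 0 -0.03 0 0 0;0 0 0 0 0 0"

```text
time: 25.85
eef_pos: [0.6377, 0.272, 0.0224]
tcp_rot: [0.982, 0.187, 0.0, 0.0]
contact_force: [-3.4, -0.9, 4.4]
opening: 0.582
finger_force: 42.3
```

Request:
jog_arm --deltas "0 0 0 0 0 0;0 0 0 0 0 0;0 0 0 0 0 0" --gripper 0.72

```text
time: 26.22
eef_pos: [0.6374, 0.2719, 0.0209]
tcp_rot: [0.982, 0.187, -0.0, -0.0]
contact_force: [-0.1, -0.7, -0.6]
opening: 0.719
finger_force: 0.0
```

Request:
jog_arm --deltas "0 0 0.4 0 0 0;0 0 1 0 0 0;0 0 1 0 0 0;0 0 1 0 0 0;0 -0.5 1 0 0 0;-0.2 -1 1 0 0 -0.14;-0.2 -1 1 0 0 -0.14;-0.2 -1 1 0 0 -0.14;-0.2 -1 1 0 0 -0.14;-0.2 -1 0 0 0 -0.14;-0.2 -1 0 0 0 -0.14;-0.2 -1 0 0 0 -0.14;-0.2 -1 0 0 0 -0.14;-0.2 -1 0 0 0 -0.14;-0.2 -1 0 0 0 -0.14;-0.2 -1 0 0 0 -0.14;-0.2 -1 0 0 0 -0.14;-0.2 -1 0 0 0 -0.14;-0.2 -1 0 0 0 -0.14;-0.2 -1 0 0 0 -0.14" --gripper 1

```text
time: 28.72
eef_pos: [0.5772, -0.0394, 0.1894]
tcp_rot: [0.997, 0.083, 0.0, 0.0]
contact_force: [0.2, 0.3, -0.9]
opening: 0.997
finger_force: 0.0
```

Request:
jog_arm --deltas "-0.2 -1 0 0 0 -0.15;-0.2 -1 0 0 0 -0.15;-0.2 -1 0 0 0 -0.15;-0.2 -1 0 0 0 -0.15;-0.2 -1 0 0 0 -0.15;-0.2 -1 0 0 0 -0.15;-0.2 -1 0 0 0 -0.15;-0.2 -1 0 0 0 -0.15;-0.2 -1 0 0 0 -0.15;-0.2 -1 0 0 0 -0.15;-0.2 -1 0 0 0 -0.15;-0.1 -0.5 0 0 0 0;0 0 0 0 0 0;0 0 0 0 0 0"

```text
time: 30.48
eef_pos: [0.5316, -0.2676, 0.1892]
tcp_rot: [1.0, 0.001, -0.0, -0.0]
contact_force: [0.6, 0.2, -0.1]
opening: 1.002
finger_force: 0.0
```

```bash
python3 - <<'E'
from h import *
d=cap('wrist','w8'); t=cap('top','t8');s=get_state();print(s['eef_pos'],s['tcp_rot'])
p=proj(d,[.6187,-.2554,.03],1);g=proj(d,[.4455,-.1145,.026],1);print(p,g)
def crop(d,p,w,h,s):
    x=int(np.clip(p[0]-w//2,0,560-w));y=int(np.clip(p[1]-h//2,0,420-h));print('org',x,y)
    return cv2.resize(d['color'][y:y+h,x:x+w],None,fx=s,fy=s,interpolation=cv2.INTER_CUBIC)
a=crop(d,p,120,150,4);b=crop(d,g,80,75,4);c=crop(t,(152,159),80,75,4)
cv2.imwrite('pics/m8.png',np.hstack([a,np.vstack([b,c])]))
E
```

```text
[ 0.53163963 -0.26745384  0.1892974 ] [ 9.99999084e-01  1.34855295e-03 -3.27523815e-05 -1.12063769e-04]
[262.81314516 100.15760579] [135.79585648 273.33523494]
org 202 25
org 95 236
org 112 122
```

View pics/m8.png

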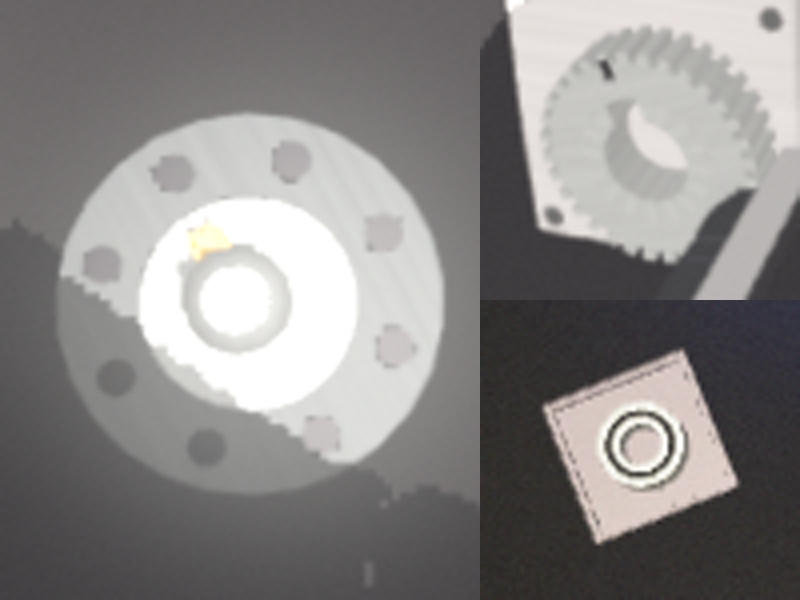

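The bearing lies in the tray. The shaft's top is centred at crop (236,300), the key's brass patch at about (208,240), and the flange centre at (250,303). I'll compute the key heading.

```bash
python3 - <<'E'
from h import *
d=load('w8')
A=lambda X,Y:((X+.5)/4-.5+202,(Y+.5)/4-.5+25)
G=lambda X,Y:((X-480+.5)/4-.5+95,(Y+.5)/4-.5+236)
for n,z,L in(('flange',.01,((57,303),(444,303),(248,112),(250,493))),('shoulder',.016,((137,300),(358,300),(247,196))),('sh62',.062,((182,300),(291,300),(236,247),(236,353))),('top',.072,((199,300),(272,300),(236,265),(236,336)))):
    P=np.array([onz(d,*A(*p),z,1)[:2] for p in L]);M=np.c_[2*P,np.ones(len(P))];x=np.linalg.lstsq(M,(P**2).sum(1),rcond=None)[0];print(n,x[:2].round(4),np.sqrt(x[2]+x[:2]@x[:2]).round(4))
k=d['color'];h=cv2.cvtColor(k,cv2.COLOR_BGR2HSV)
m=cv2.inRange(h,(10,35,100),(35,255,255));x0,y0=map(int,A(205,240));mm=np.zeros_like(m);mm[y0-10:y0+11,x0-10:x0+11]=m[y0-10:y0+11,x0-10:x0+11]
ys,xs=np.nonzero(mm);u,v=xs.mean(),ys.mean();print('key px',u,v,len(xs),xs.min(),xs.max(),ys.min(),ys.max())
for z in(.048,.052):
    q=onz(d,u,v,z,1);e=q[:2]-[.6190,-.2562];print(z,q,np.hypot(*e),np.arctan2(e[1],e[0]))
S=np.c_[xs,ys]
for t in S: 
    q=onz(d,*t,.049,1)[:2]-[.6190,-.2562]
    print(t,np.hypot(*q).round(4),np.arctan2(q[1],q[0]).round(2),end=' | ')
E
```

```text
flange [ 0.6189 -0.2556] 0.0447
shoulder [ 0.6183 -0.2553] 0.0249
sh62 [ 0.6187 -0.2552] 0.0103
top [ 0.6185 -0.2555] 0.0066
key px 253.25714285714287 85.71428571428571 35 249 259 82 89
0.048 [ 0.630369   -0.24855842  0.048     ] 0.013698464066166677 0.5917835382246408
0.052 [ 0.63014035 -0.24884466  0.052     ] 0.01334947177029866 0.5835425689550117
[251  82] 0.0172 0.58 | [252  82] 0.0167 0.54 | [253  82] 0.0163 0.5 | [255  82] 0.0156 0.41 | [249  83] 0.0175 0.68 | [250  83] 0.017 0.64 | [252  83] 0.016 0.56 | [257  83] 0.0142 0.33 | [250  84] 0.0163 0.67 | [255  84] 0.0141 0.45 | [256  84] 0.0138 0.4 | [250  85] 0.0157 0.71 | [258  85] 0.0124 0.31 | [250  86] 0.0151 0.74 | [251  86] 0.0145 0.7 | [256  86] 0.0123 0.45 | [257  86] 0.012 0.39 | [258  86] 0.0117 0.33 | [259  86] 0.0114 0.27 | [250  87] 0.0145 0.78 | [251  87] 0.0139 0.74 | [252  87] 0.0134 0.7 | [253  87] 0.0129 0.65 | [254  87] 0.0124 0.6 | [255  87] 0.012 0.54 | [256  87] 0.0116 0.48 | [257  87] 0.0112 0.42 | [258  87] 0.0109 0.36 | [250  88] 0.0139 0.82 | [251  88] 0.0133 0.78 | [252  88] 0.0128 0.74 | [253  88] 0.0122 0.69 | [250  89] 0.0134 0.86 | [251  89] 0.0128 0.83 | [252  89] 0.0122 0.78 |
```

Request:
jog_arm --deltas "-0.54 0.95 0 0 0 0;-0.54 0.95 0 0 0 0;-0.54 0.95 0 0 0 0;-0.54 0.95 -0.5 0 0 0;-0.54 0.95 -0.6 0 0 0;-0.54 0.95 -0.7 0 0 0;-0.54 0.95 -0.7 0 0 0;-0.54 0.95 -0.7 0 0 0;0 0 0 0 0 0;0 0 0 0 0 0"

```text
time: 31.82
eef_pos: [0.446, -0.1165, 0.1263]
tcp_rot: [1.0, 0.001, 0.001, 0.001]
contact_force: [0.4, -0.4, 0.1]
opening: 0.996
finger_force: 0.0
```

```bash
python3 - <<'E'
from h import *
d=load('w8')
A=lambda X,Y:((X+.5)/4-.5+202,(Y+.5)/4-.5+25)
for p in((174,174),(290,160),(384,232),(396,345),(322,432),(207,447),(116,377),(102,264)):
    e=onz(d,*A(*p),.01,1)[:2]-[.6187,-.2555];a=np.arctan2(e[1],e[0]);print(round(np.hypot(*e),4),round((a+.4)%(np.pi/4)-.4+0,3),end=' ; ')
d=cap('wrist','w9');s=get_state();print(s['eef_pos'],s['tcp_rot'])
g=proj(d,[.4455,-.1145,.026],1);print(g)
w,h=130,130;x=int(g[0])-65;y=int(g[1])-65;print('org',x,y)
cv2.imwrite('pics/m9.png',cv2.resize(d['color'][y:y+h,x:x+w],None,fx=4,fy=4,interpolation=cv2.INTER_CUBIC))
E
```

```text
0.035 -0.276 ; 0.0348 -0.272 ; 0.035 -0.286 ; 0.0351 -0.276 ; 0.0345 -0.276 ; 0.035 -0.286 ; 0.0351 -0.289 ; 0.0352 -0.284 ; [ 0.44624502 -0.11686881  0.12647296] [9.99998768e-01 9.12925271e-04 1.10332879e-03 6.43520725e-04]
[273.92619082 221.25623383]
org 208 156
```

View pics/m9.png

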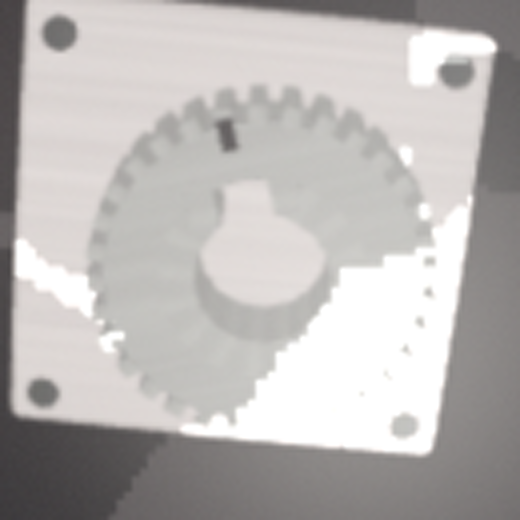

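The keyway mark is at crop (227,135), the keyway's outer end at (244,181), and the bore spans x 197–333 with its near top edge at y=340. I'll compute the gear pose from these.

```bash
python3 - <<'E'
from h import *
d=load('w9');A=lambda X,Y:((X+.5)/4-.5+208,(Y+.5)/4-.5+156);Z=.026
W=lambda p:onz(d,*A(*p),Z,1)[:2]
def fit(L):
    P=np.array([W(p) for p in L]);M=np.c_[2*P,np.ones(len(P))];x=np.linalg.lstsq(M,(P**2).sum(1),rcond=None)[0];return x[:2],np.sqrt(x[2]+x[:2]@x[:2])
b,r=fit(((197,270),(332,270),(262,340),(212,313),(312,313)));print('bore',b,r)
c,r=fit(((88,255),(260,84),(436,262),(165,118),(360,118),(215,425),(105,185)));print('rim',c,r)
for n,p in(('mark',(227,135)),('kw outer mid',(244,181)),('kwL',(222,183)),('kwR',(266,180)),('kwR2',(275,212))):
    for o in(b,c):
        e=W(p)-o;print(n,np.hypot(*e).round(4),np.arctan2(e[1],e[0]).round(3),end=' ')
e=W((266,180))-W((275,212));print('kw edge dir',np.arctan2(e[1],e[0]))
E
```

```text
bore [ 0.4427811  -0.11419205] 0.012349620317117014
rim [ 0.44465429 -0.11398061] 0.033142192156302035
mark 0.0277 0.236 mark 0.0259 0.245 kw outer mid 0.0187 0.188 kw outer mid 0.0168 0.197 kwL 0.0195 0.394 kwL 0.0177 0.423 kwR 0.0186 -0.025 kwR 0.0167 -0.04 kwR2 0.0127 -0.166 kwR2 0.0109 -0.213 kw edge dir 0.262789530394022
```

Request:
jog_arm --deltas "-0.12 0.14 -0.8 0 0 0;0 0 -1 0 0 0;0 0 -1 0 0 0;0 0 -1 0 0 0;0 0 -0.8 0 0 0;0 0 -0.4 0 0 0;0 0 -0.2 0 0 0;0 0 0 0 0 0"

```text
time: 32.88
eef_pos: [0.4429, -0.1134, 0.0215]
tcp_rot: [1.0, 0.001, 0.0, 0.0]
contact_force: [0.7, -0.1, 0.5]
opening: 1.002
finger_force: 0.0
```

Request:
jog_arm --deltas "0 0 0 0 0 0;0 0 0 0 0 0;0 0 0 0 0 0;0 0 0 0 0 0;0 0 0 0 0 0" --gripper 0.6 --squeeze 60

```text
time: 33.5
eef_pos: [0.4434, -0.1137, 0.0228]
tcp_rot: [1.0, 0.001, 0.001, 0.001]
contact_force: [-3.2, 0.0, 6.9]
opening: 0.764
finger_force: 65.7
```

Request:
jog_arm --deltas "0 0 0.3 0 0 0;0 0 0.7 0 0 0;0 0 1 0 0 0;0 0 1 0 0 0;0 0 1 0 0 0;0 0 1 0 0 0;0.73 -0.98 0.1 0 0 0.34;0.73 -0.98 0 0 0 0.34;0.73 -0.98 0 0 0 0.34;0.73 -0.98 0 0 0 0.34;0.73 -0.98 0 0 0 0.34;0.73 -0.98 0 0 0 0.34;0.73 -0.98 0 0 0 0.34;0.73 -0.98 0 0 0 0.34;0 0 0 0 0 0;0 0 0 0 0 0;0 0 0 0 0 0"

```text
time: 35.62
eef_pos: [0.5588, -0.2691, 0.1231]
tcp_rot: [0.991, 0.137, -0.0, -0.0]
contact_force: [0.3, -0.2, -2.4]
opening: 0.765
finger_force: 67.5
```

```bash
python3 - <<'E'
from h import *
d=cap('wrist','w10');s=get_state();print(s['eef_pos'],s['tcp_rot'],s['opening'],s['contact_force'])
g=proj(d,s['eef_pos'],1);f=proj(d,[.6186,-.2554,.05],1);print(g,f)
x=195;y=60;cv2.imwrite('pics/m10.png',cv2.resize(d['color'][y:y+290,x:x+170],None,fx=2,fy=2,interpolation=cv2.INTER_CUBIC))
E
```

```text
[ 0.55896606 -0.26924524  0.12319915] [ 9.90623869e-01  1.36616834e-01 -2.91448450e-04 -3.24463119e-04] 0.7697709085646481 [-0.32268583  0.21483707 -3.13771109]
[277.28288303 297.37947662] [281.94356675 140.96154178]
```

View pics/m10.png

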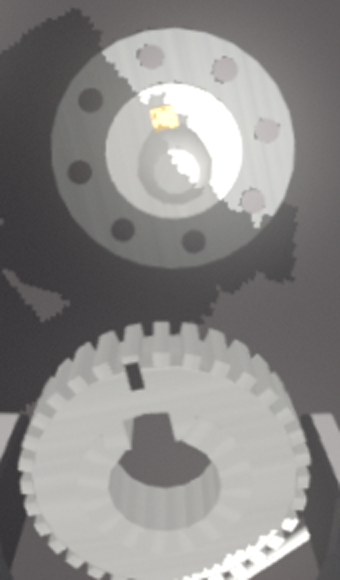

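The gear hangs level: bore x 109–220 with near edge y≈530, mark at (135,376), keyway outer end at about (152,414). The brass key is at (165,117) and the shaft top at (177,172). I'll measure both headings in this one view.

```bash
python3 - <<'E'
from h import *
d=load('w10');A=lambda X,Y:((X+.5)/2-.5+195,(Y+.5)/2-.5+60)
W=lambda p,Z:onz(d,*A(*p),Z,1)[:2]
def fit(L,Z):
    P=np.array([W(p,Z) for p in L]);M=np.c_[2*P,np.ones(len(P))];x=np.linalg.lstsq(M,(P**2).sum(1),rcond=None)[0];return x[:2],np.sqrt(x[2]+x[:2]@x[:2])
an=lambda e:(np.hypot(*e).round(4),np.arctan2(e[1],e[0]).round(3))
Z=.1267
b,r=fit(((109,487),(220,487),(165,530),(122,515),(207,515)),Z);c,r2=fit(((20,470),(308,460),(163,322+22),(50,400),(280,400)),Z)
print('bore',b,r,'rim',c,r2,'b-tcp',b-[.55897,-.26925])
for n,p in(('mark',(135,376)),('kwmid',(152,414)),('kwL',(134,416)),('kwR',(168,412))):print(n,an(W(p,Z)-b),an(W(p,Z)-c))
e=W((168,413),Z)-W((175,440),Z);print('edge',an(e))
f,r=fit(((52,148),(296,148),(174,28),(174,268)),.01);s,r2=fit(((106,150),(243,150),(176,83),(174,218)),.016);print('flange',f,r,'should',s,r2)
print('key',an(W((165,117),.049)-f),an(W((165,117),.049)-[.6186,-.2554]))
for p in((151,56),(224,69),(266,131),(252,201),(193,241),(122,230),(79,172),(90,100)):print(an(W(p,.01)-f),end=' ')
E
```

```text
bore [ 0.55796958 -0.26939201] 0.012442496253222583 rim [ 0.55999792 -0.26877601] 0.031956871156376014 b-tcp [-0.00100042 -0.00014201]
mark (np.float64(0.0284), np.float64(0.488)) (np.float64(0.0263), np.float64(0.503))
kwmid (np.float64(0.0191), np.float64(0.412)) (np.float64(0.017), np.float64(0.426))
kwL (np.float64(0.0195), np.float64(0.609)) (np.float64(0.0175), np.float64(0.646))
kwR (np.float64(0.0194), np.float64(0.236)) (np.float64(0.0173), np.float64(0.229))
edge (np.float64(0.0068), np.float64(0.499))
flange [ 0.61871999 -0.25593503] 0.04465564736000895 should [ 0.61889811 -0.25590113] 0.024283345889846285
key (np.float64(0.0142), np.float64(0.514)) (np.float64(0.0141), np.float64(0.477))
(np.float64(0.0353), np.float64(0.513)) (np.float64(0.0347), np.float64(-0.262)) (np.float64(0.0342), np.float64(-1.075)) (np.float64(0.0344), np.float64(-1.871)) (np.float64(0.0348), np.float64(-2.662)) (np.float64(0.0356), np.float64(2.839)) (np.float64(0.0358), np.float64(2.065)) (np.float64(0.0356), np.float64(1.295))
```

Request:
jog_arm --deltas "0.75 0.17 0 0 0 0.1;0.75 0.17 0 0 0 0.1;0.75 0.17 0 0 0 0.1;0.76 0.17 0 0 0 0;0 0 -0.5 0 0 0;0 0 -0.7 0 0 0;0 0 -0.5 0 0 0;0 0 -0.3 0 0 0;0 0 -0.2 0 0 0;0 0 -0.2 0 0 0;0 0 0 0 0 0"

```text
time: 37.05
eef_pos: [0.6196, -0.2565, 0.0752]
tcp_rot: [0.988, 0.151, -0.0, -0.0]
contact_force: [-0.3, -0.6, -3.2]
opening: 0.764
finger_force: 67.5
```

Request:
jog_arm --deltas "0 0.04 -0.2 0 0 0;0 0 -0.15 0 0 0;0 0 -0.1 0 0 0;0 0 -0.1 0 0 0;0 0 0 0 0 0"

```text
time: 37.67
eef_pos: [0.6196, -0.2556, 0.0641]
tcp_rot: [0.988, 0.151, -0.0, -0.0]
contact_force: [-0.1, 0.1, -3.5]
opening: 0.763
finger_force: 67.5
```

Request:
jog_arm --deltas "0 0 -0.1 0 0 0;0 0 -0.1 0 0 0;0 0 0 0 0 0"

```text
time: 38.05
eef_pos: [0.6195, -0.2556, 0.06]
tcp_rot: [0.988, 0.151, -0.0, -0.0]
contact_force: [0.6, 0.2, -3.4]
opening: 0.763
finger_force: 67.5
```

The gear is past the key's tip with no contact force. I'll continue down.

Request:
jog_arm --deltas "0 0 -0.2 0 0 0;0 0 -0.3 0 0 0;0 0 -0.3 0 0 0;0 0 -0.3 0 0 0;0 0 -0.1 0 0 0;0 0 0 0 0 0"

```text
time: 38.8
eef_pos: [0.6196, -0.2556, 0.036]
tcp_rot: [0.988, 0.151, -0.0, -0.0]
contact_force: [0.1, 0.5, -3.1]
opening: 0.767
finger_force: 67.5
```

Request:
jog_arm --deltas "0 0 -0.1 0 0 0;0 0 -0.1 0 0 0;0 0 0 0 0 0"

```text
time: 39.17
eef_pos: [0.6196, -0.2556, 0.0321]
tcp_rot: [0.988, 0.151, -0.0, -0.0]
contact_force: [0.6, 0.3, -3.3]
opening: 0.764
finger_force: 67.5
```

Request:
jog_arm --deltas "0 0 -0.06 0 0 0;0 0 -0.05 0 0 0;0 0 0 0 0 0"

```text
time: 39.55
eef_pos: [0.6198, -0.2558, 0.0309]
tcp_rot: [0.988, 0.151, -0.0, 0.0]
contact_force: [-2.3, 0.8, 2.2]
opening: 0.765
finger_force: 67.9
```

Touched the shoulder at the predicted height. I'll release, rise and move clear.

Request:
jog_arm --deltas "0 0 0 0 0 0;0 0 0 0 0 0;0 0 0 0 0 0;0 0 0 0 0 0" --gripper 1

```text
time: 40.05
eef_pos: [0.6198, -0.2557, 0.0301]
tcp_rot: [0.988, 0.151, 0.0, 0.0]
contact_force: [0.8, 0.1, 0.2]
opening: 1.0
finger_force: 0.0
```

Request:
jog_arm --deltas "0 0 0.4 0 0 0;0 0 1 0 0 0;0 0 1 0 0 0;0 0 1 0 0 0;0 0 1 0 0 0;0 0 1 0 0 0;0 0 1 0 0 0;0 0 1 0 0 0;-1 -0.3 0.5 0 0 0;-1 -0.3 0 0 0 0;-1 -0.3 0 0 0 0;-1 -0.3 0 0 0 0;0 0 0 0 0 0;0 0 0 0 0 0"

```text
time: 41.8
eef_pos: [0.5402, -0.2797, 0.1887]
tcp_rot: [0.988, 0.151, 0.0, 0.0]
contact_force: [0.5, 0.1, 0.3]
opening: 1.002
finger_force: 0.0
```

```bash
python3 - <<'E'
from h import *
d=cap('wrist','w11');t=cap('side','s11');s=get_state();print(s['eef_pos'])
p=proj(d,[.6187,-.2556,.03],1);x,y=int(p[0])-60,max(int(p[1])-60,0)
a=cv2.resize(d['color'][y:y+120,x:x+120],(480,480),interpolation=cv2.INTER_CUBIC)
b=cv2.resize(t['color'][300:420,310:430],(300,300));c=cv2.resize(t['color'][120:260,190:360],(300,180))
cv2.imwrite('pics/m11.png',np.hstack([a,np.vstack([b,c])]))
E
```

```text
[ 0.54035154 -0.2795439   0.18836161]
```

View pics/m11.png

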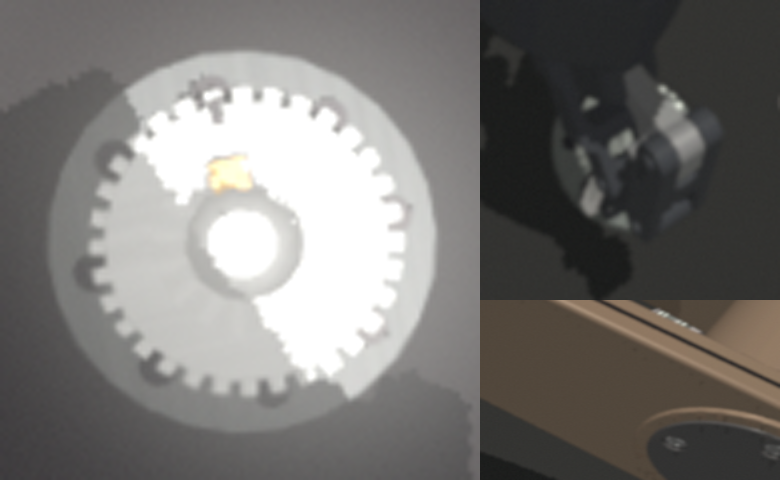

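The gear is home on the shaft with the brass key at (230,172) standing through its keyway. All four parts are placed, so I'll hand in.

```bash
python3 -c "
from plant import ctrl
print(ctrl.sign_off())"
```

```text
the job is handed in; nothing more can be done
None
```

I handed the job in at about 42 s of the 128 s allowed: nut in the dish, collar on the post, bearing in the tray, and gear keyed on the shaft's shoulder, each checked in a camera view. I didn't re-check the bottle at the end, but the arm never went near it, and no judging result was returned.

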